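# Lock the index bar by feel

## Robot

A 7-joint arm with a two-finger parallel gripper is mounted at the origin on a cart in front of the work surface, level with it; the furniture and walls round the work are solid. World frame = base frame: x ahead of the robot, y to its left, z up, the work surface at z = 0. Lengths are in m, angles in rad, forces in N, time in s.
With the tool pointing down it reaches from about 0.4 to 0.9 m from the base axis. Payload 5.5 kg.
Tool frame: the origin (TCP) lies midway between the tips of the shut fingers; the grasp point (between the pads) lies 19 mm behind it (manip.grip_depth is the distance from the TCP to the grasp point, in m); z points along the fingers, x is the direction in which the jaws open and shut, and the axes are right-handed (so a half turn about z gives the same grasp; the last joint's range is limited). The gripper opens to 92 mm and grips with 3 to 60 N. Pads are 19 mm wide; open, the fingers measure 130 mm over their backs; the gripper's body (75 mm by 190 mm) begins 47 mm behind the grasp point.
Start: joints at [-0.899, 0.501, -0.427, 1.55, 0.221, 1.138, -0.21], TCP at [0.258, 0.596, 0.227] pointing down, gripper open.
Joint ranges: [-2.88, 2.88], [-0.31, 2.03], [-1.54, 1.56], [0.2, 2.42], [-1.41, 4.55], [0.19, 2.02], [-2.57, 2.57]. Speed limits (rad/s): [2.57, 2.57, 3.14, 3.14, 3.14, 3.14, 3.14].

## Interface

Orientations are given as a unit quaternion [x, y, z, w].
In Python, from bench import manip, effector, viewer gives the robot as it stands. Calls block until the motion is done:
- manip.move_pose(position, orientation): joint-space move of the TCP to a pose.
- manip.servo_line(position, ori=None, vel=0.15): straight line of the TCP; ori=None keeps the orientation; vel is the mean speed in m/s.
- manip.movej(angles): joint-space move.
- effector.open_jaws() and effector.close(f_grip=None): open the fingers fully, or close them until they stop; f_grip is the grip in N (None keeps the last).
- manip.sleep(seconds).
- manip.solve_ik(position, orientation): joint angles nearest the present ones, or None.
- viewer.get_image(name): name is "scene" or "side" or "wrist"; returns the picture (420x560x3 uint8, red, green, blue); there is no depth.
- viewer.get_calibration(name): a dict with "vfov" (degrees; the focal length in pixels is half the picture's height over the tangent of half this angle, whatever the lens; pixels are square), "cx", "cy" (the principal point, pixels), "eye" and "attitude" of the camera in the world. Camera axes: x right, y down, z forward; pixel columns grow to the right and rows downward; lengths in m; the calibration is good to about 2 mm. The wrist camera is an equidistant fisheye: a pixel r from the principal point sees the ray r / f radians off the axis. A picture is of the moment at which its call begins: read the wrist's pose just before it. get_calibration takes no time and is no camera call; for the wrist camera it gives the pose at the moment of the call.
A pose or a line that the arm cannot do raises manip.PlanningError and nothing moves.
- manip.hand_in(): hands the job in, once; it reports no verdict.
Readings, each from a call of its own:
- manip.current_clock(): time.
- manip.current_q(): joint angles.
- manip.current_joint_velocities(): joint speeds.
- manip.current_tau(): joint torques, N m.
- manip.current_tool_pos(): TCP position.
- manip.current_tcp_rot(): TCP orientation.
- manip.current_force(): force on the tool from outside, world axes, zero at the start.
- manip.current_wrist_torque(): the same for the moment, N m.
- manip.current_finger_gap(): finger opening in m.
Only numpy, scipy, OpenCV 4.12 (cv2) and the standard library are available. Lean on these libraries where they do the work, as an engineer would, in place of code of your own. Each camera call takes 0.05 s, during which the arm holds its last target.

## Task

The steel bar under the hood of the index rail has been shifted for the next batch and must be locked with the locking key, but its notch is out of sight. Lift the key out of its holder by its toe, stand it upright on the table and let go, then take it by its upright grip, reach its toe under the hood and drag the tooth along the bar until it drops into the notch. Leave the key fully down in the notch, standing level, and do not push the tin, stopwatch, pen and screwdriver about.

Things in the scene. Friction and masses are not known exactly. Their poses are not given: they have to be found in the camera images.
- locking_key: Steel key, 0.12 kg, a long L. Origin: heel underside, centred under the upright grip; x along the toe, z up. Heel pad 18x22 mm (x, y), 8 high; on it the grip, 18 (x) by 12 (y), up to z = 52. Toe bar 10 wide (y), z = 10 to 18, to x = 109, ending in a tooth down to z = 0. It stands level on heel and tooth on a flat surface; centre of mass near x = 27. Starts upright in the holder.
- key_grip (a point): on the locking key: centre of the upright grip, 34 mm above the heel's underside. The table between holder and robot-side edge of the rail is kept clear for standing the key down (world x = 0.40 to 0.46, y = -0.05 to 0.12)
- key_toe (a point): on the locking key: middle of the toe bar at x = 72, z = 14 mm, in the stretch that stands free of the holder
- key_tooth (a point): on the locking key: centre of the tooth's underside (key x = 102.5, z = 0 mm); the tooth is 13 mm long (x = 96 to 109), 8 mm wide (y) and stands 10 mm below the toe bar
- key_holder: Fixed grey holder; origin on the table, axes as the key in it. Walls 62 mm high, 26 apart inside, x = -19 to 46 mm, back wall behind; 10 mm foot to x = 60; open at the top and +x end. The key's heel stands at z = 10, grip top level with the walls, so only the toe beyond x = 46 can be gripped (from above, across its width). The key comes out straight up: raise it 60 mm or more.
- index_rail: Fixed rail unit; origin on the table under the plate's centre; x away from the robot into the hood, y along the rail, z up. Plate 170x250 mm, 4 mm thick. Hood over x = -10 to 84 mm, underside z = 39, top z = 42; its front (-x) is open only between y = -52 and +52. In the end the key's heel stands on the plate before the hood, toe along +x, grip centre about 34 mm before the hood's edge.
- rail_window (a point): middle of the hood's open front edge (rail x = -10 mm) at the height of the hidden bar's flat top (z = 13). The bar lies at rail x = -6 to 78. Its only notch spans rail x = 38 to 74, is 13 mm wide in y and 9 deep (to the plate, z = 4); its middle lies anywhere from y = -32 to +32, out of sight, and differs each time.
- screw_tin: round tin, 64 mm across, 25 mm high; bystander, origin at the centre of its underside
- stopwatch: grey pocket stopwatch, 50x62x19 mm; bystander, origin at the centre of its underside
- marker_black: marker pen lying down, 14x135x16 mm; bystander, origin at the centre of its underside
- driver_cross: cross screwdriver lying down, 18x167x18 mm; bystander, origin at the centre of its underside

How it is judged:
By the outcome, as a careful person would: the job done as asked, in the order asked, and still so for the second after the job is handed in, with the robot touching nothing.
It also fails if it takes over 72 s, if anything falls off the work surface, if the arm or the gripper's body presses on something with over 40 N, if the wrist force passes 120 N, or if a joint passes its speed limit or range.

## Working session

There is one attempt and no reset: what is moved stays moved. The work goes in short steps, each a Python script; the robot and the scene stay as the last script left them, time stands still between calls to the robot, and variables do not carry over. Pictures are saved under pics/ and viewed, and the job is handed in when it is done.

```bash
ls; mkdir -p pics; python3 - <<'E'
from bench import manip, effector, viewer
import cv2
for n in ["scene","side","wrist"]:
    c=viewer.get_calibration(n); print(n,c)
    im=viewer.get_image(n); cv2.imwrite(f"pics/a_{n}.png",im[:,:,::-1])
print(manip.current_clock(),manip.current_tcp_rot(),manip.current_finger_gap(),manip.grip_depth)
E
```

```text
pics
scene {'vfov': 57.0463433532689, 'cx': 279.2740196554337, 'cy': 209.65252449395317, 'eye': array([-0.04984915, -0.23955227,  0.62938653]), 'attitude': array([ 0.7978857 , -0.44821579,  0.20790621, -0.34533465])}
side {'vfov': 56.290495813456864, 'cx': 284.36705743640294, 'cy': 213.27824552823017, 'eye': array([0.49801534, 0.79295915, 0.48823398]), 'attitude': array([-0.01591297,  0.86785054, -0.49655885, -0.00339676])}
wrist {'vfov': 65.70646984690485, 'cx': 279.3714023556863, 'cy': 211.1364866778744, 'eye': array([0.19555247, 0.62290665, 0.38331917]), 'attitude': array([0.82864033, 0.54498657, 0.06933997, 0.10740954])}
0.15 [ 8.35896248e-01  5.48886963e-01 -6.42852088e-04  3.88586175e-04] 0.09210226502648074 0.0188
```

View pics/a_scene.png

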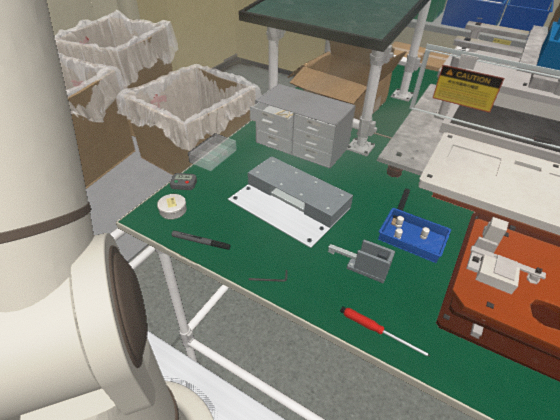

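View pics/a_side.png

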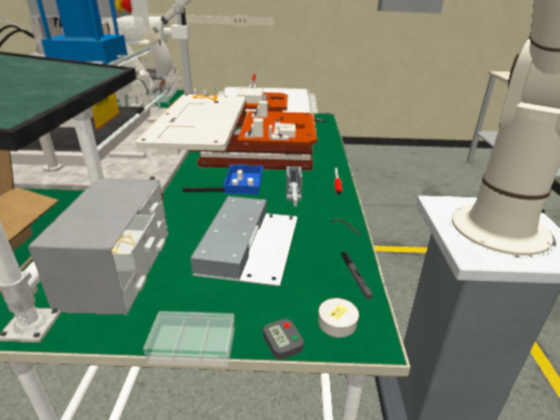

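View pics/a_wrist.png

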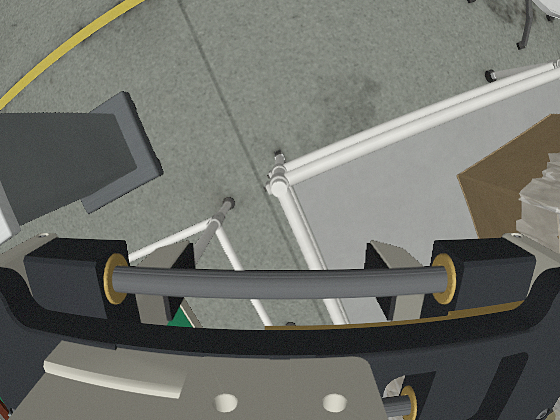

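The scene view shows the rail plate and hood at about (290,205). The holder is at (370,260) with the toe pointing left to (332,248). The pen, tin and watch are at the left, and the screwdriver is at (380,330). I'll enlarge these next.

```bash
cat > h.py <<'E'
import numpy as np, cv2
from scipy.spatial.transform import Rotation as R
from bench import manip, effector, viewer
def ray(name,u,v,cal=None):
    c=cal or viewer.get_calibration(name); f=210/np.tan(np.radians(c['vfov'])/2)
    x,y=u-c['cx'],v-c['cy']
    if name=='wrist':
        r=np.hypot(x,y); th=r/f; s=np.sin(th)/max(r,1e-9); d=np.array([x*s,y*s,np.cos(th)])
    else: d=np.array([x/f,y/f,1.])
    return np.array(c['eye']),R.from_quat(c['attitude']).apply(d/np.linalg.norm(d))
def onz(name,u,v,z,cal=None):
    e,d=ray(name,u,v,cal); return e+d*(z-e[2])/d[2]
def proj(name,p,cal=None):
    c=cal or viewer.get_calibration(name); f=210/np.tan(np.radians(c['vfov'])/2)
    q=R.from_quat(c['attitude']).inv().apply(np.array(p)-c['eye'])
    if name=='wrist':
        th=np.arctan2(np.hypot(q[0],q[1]),q[2]); n=np.hypot(q[0],q[1]); return np.array([c['cx']+f*th*q[0]/n,c['cy']+f*th*q[1]/n])
    return np.array([c['cx']+f*q[0]/q[2],c['cy']+f*q[1]/q[2]])
E
python3 - <<'E'
import cv2
a=cv2.imread('pics/a_scene.png')
cv2.imwrite('pics/b1.png',cv2.resize(a[150:250,220:360],None,fx=5.5,fy=5.5,interpolation=cv2.INTER_CUBIC))
cv2.imwrite('pics/b2.png',cv2.resize(a[220:300,310:420],None,fx=7,fy=7,interpolation=cv2.INTER_CUBIC))
a=cv2.imread('pics/a_side.png')
cv2.imwrite('pics/b3.png',cv2.resize(a[155:290,185:325],None,fx=4.4,fy=4.4,interpolation=cv2.INTER_CUBIC))
E
```

```text
(no output)
```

View pics/b1.png

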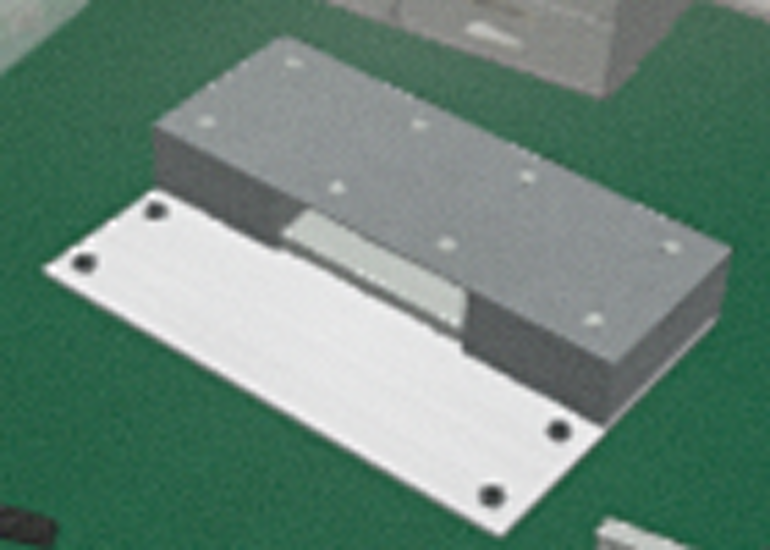

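View pics/b2.png

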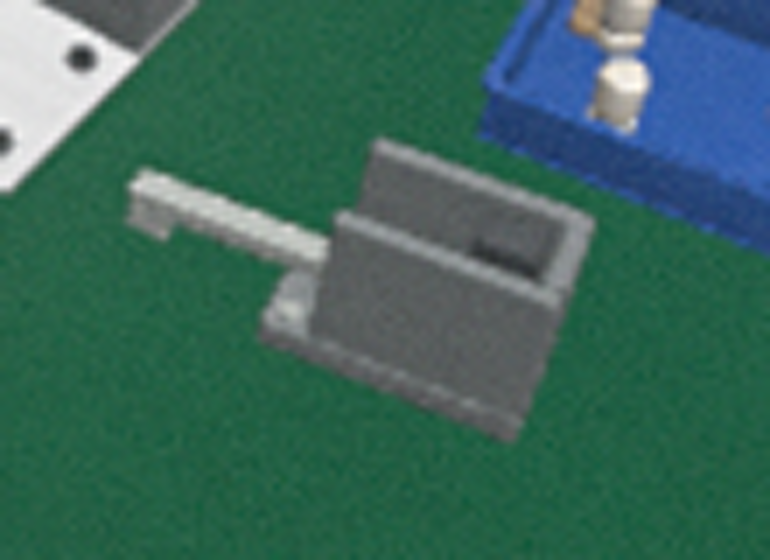

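View pics/b3.png

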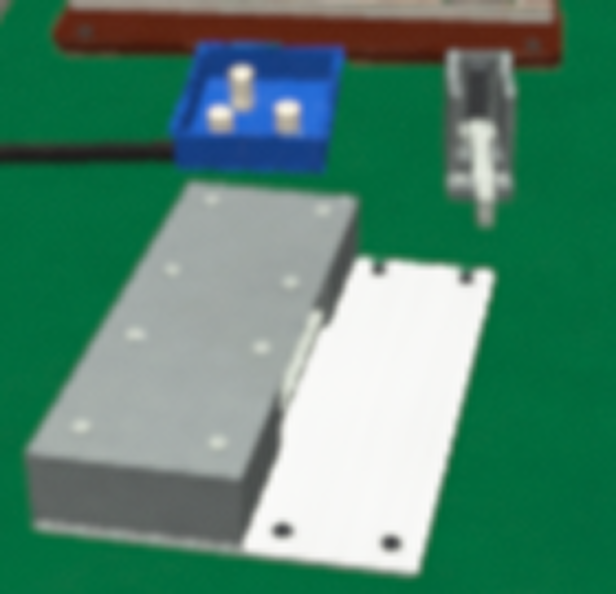

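```bash
python3 - <<'E'
from h import *
np.set_printoptions(precision=4,suppress=True)
S=lambda u,v,z:onz('scene',220+u/5.5-.4,150+v/5.5-.4,z)
T=lambda u,v,z:onz('side',185+u/4.4-.4,155+v/4.4-.4,z)
K=lambda u,v,z:onz('scene',310+u/7-.4,220+v/7-.4,z)
print('plate scene y+',S(43,268,.004),'y-',S(503,535,.004),'y+hood',S(155,188,.004))
print('plate side y-',T(493,270,.004),'y+',T(420,573,.004))
print('hood top scene: front y+',S(155,125,.042),'y-',S(612,360,.042),'back y-',S(730,250,.042),'back y+',S(285,38,.042))
print('hood side: y+ front',T(242,478,.042),'back y+',T(28,455,.042),'y- front',T(357,199,.042),'back',T(190,183,.042))
print('screws plate', [S(u,v,.004) for u,v in [(84,263),(156,210),(559,431),(492,496)]])
print('key tip top corners scene',K(150,168,.028),K(128,186,.028),'wall ends right',K(328,240,.028),K(328,268,.028))
print('key side tip top', T(479,205,.028),T(492,205,.028))
print('holder wall tops scene +x',K(378,143,.062),K(343,216,.062),'back',K(593,220,.062),K(560,300,.062))
print('holder side wall tops', T(449,55,.062),T(513,52,.062), T(449,187,.01),T(512,190,.01))
E
```

```text
plate scene y+ [0.5117 0.2278 0.004 ] y- [ 0.4782 -0.0216  0.004 ] y+hood [0.5859 0.2177 0.004 ]
plate side y- [ 0.4776 -0.0196  0.004 ] y+ [0.5091 0.232  0.004 ]
hood top scene: front y+ [0.5853 0.2158 0.042 ] y- [ 0.5542 -0.0287  0.042 ] back y- [ 0.6442 -0.0423  0.042 ] back y+ [0.6762 0.2021 0.042 ]
hood side: y+ front [0.5845 0.22   0.042 ] back y+ [0.6766 0.209  0.042 ] y- front [ 0.5525 -0.0263  0.042 ] back [ 0.6447 -0.0387  0.042 ]
screws plate [array([0.5243, 0.2143, 0.004 ]), array([0.5727, 0.2082, 0.004 ]), array([ 0.5422, -0.0147,  0.004 ]), array([ 0.4946, -0.0081,  0.004 ])]
key tip top corners scene [ 0.4885 -0.0616  0.028 ] [ 0.4784 -0.0591  0.028 ] wall ends right [ 0.4903 -0.1185  0.028 ] [ 0.4802 -0.1227  0.028 ]
key side tip top [ 0.4862 -0.0494  0.028 ] [ 0.479  -0.0498  0.028 ]
holder wall tops scene +x [ 0.5019 -0.1235  0.062 ] [ 0.4703 -0.1255  0.062 ] back [ 0.5062 -0.186   0.062 ] [ 0.4732 -0.1877  0.062 ]
holder side wall tops [ 0.5062 -0.1763  0.062 ] [ 0.4671 -0.1837  0.062 ] [ 0.5035 -0.1032  0.01  ] [ 0.4665 -0.1019  0.01  ]
```

```bash
python3 - <<'E'
from h import *
np.set_printoptions(precision=3,suppress=True)
print('hook thing',onz('scene',268,278,0),onz('side',345,225,0))
c=viewer.get_calibration('wrist'); q=R.from_quat(manip.current_tcp_rot())
print('cam off in tool',q.inv().apply(c['eye']-manip.current_tool_pos()), (q.inv()*R.from_quat(c['attitude'])).as_matrix())
down=R.from_quat([1,0,0,0])
def ori(yaw_key,flip=0): # tool x along key y
    return (R.from_euler('z',np.degrees(0)+yaw_key+90+180*flip,degrees=True)*down).as_quat()
for n,p,y in [('look',(.48,-.09,.25),91),('toe',(.484,-.095,.006),91),('toeup',(.484,-.095,.1),91),('stand',(.43,.05,.02),91),('grip',(.43,-.022,.03),91),('rail',(.53,.1,.05),-7.4),('rail-',(.5,.06,.05),-7.4),('rail+',(.5,.14,.05),-7.4)]:
    for f in (0,1): print(n,f,manip.solve_ik(np.array(p),ori(y,f)))
E
```

```text
hook thing [0.36  0.015 0.   ] [0.364 0.008 0.   ]
cam off in tool [-0.    -0.068 -0.158] [[ 1.     0.001 -0.   ]
 [-0.001  0.967  0.254]
 [ 0.    -0.254  0.967]]
look 0 [-0.958  0.43   1.376  1.959 -0.468  1.139 -2.517]
look 1 [-0.009  0.154  0.154  1.936 -0.027  1.054  0.174]
toe 0 [-0.79   1.197  1.347  2.112 -1.347  1.197 -1.887]
toe 1 [ 0.081  0.543  0.071  2.087 -0.074  0.513  0.223]
toeup 0 [-0.819  0.878  1.355  2.081 -1.006  1.098 -2.081]
toeup 1 [ 0.033  0.371  0.125  2.057 -0.069  0.718  0.22 ]
stand 0 [ 0.306  0.511 -0.564  2.208  0.522  0.552  2.506]
stand 1 [-0.156  0.446 -0.025  2.223  0.023  0.473 -0.182]
grip 0 [-0.999  1.037  1.35   2.254 -1.253  1.085 -2.009]
grip 1 [-0.043  0.421  0.036  2.228 -0.031  0.493  0.036]
rail 0 [-0.015  0.535 -0.276  1.957  0.223  0.679  1.014]
rail 1 [-0.426  0.528  0.237  1.971 -0.193  0.663 -1.768]
rail- 0 [ 0.025  0.483 -0.238  2.044  0.186  0.634  1.104]
rail- 1 [-0.381  0.482  0.252  2.058 -0.2    0.624 -1.694]
rail+ 0 [-0.074  0.512 -0.306  2.005  0.243  0.66   0.904]
rail+ 1 [-0.515  0.501  0.233  2.02  -0.187  0.64  -1.859]
```

```bash
cat >> h.py <<'E'
down=R.from_quat([1,0,0,0])
def ori(yaw_key,flip=1): return (R.from_euler('z',yaw_key+90+180*flip,degrees=True)*down).as_quat()
def look(fn):
    c=viewer.get_calibration('wrist'); im=viewer.get_image('wrist'); cv2.imwrite(fn,im[:,:,::-1]); np.save(fn+'.npy',c,allow_pickle=True); return c,im
E
python3 - <<'E'
from h import *
manip.move_pose(np.array([.47,-.09,.24]),ori(91)); c,_=look('pics/c.png'); print(manip.current_clock(),manip.current_tool_pos(),c)
E
```

```text
2.7417 [ 0.47034553 -0.08894495  0.2399239 ] {'vfov': 65.70646984690485, 'cx': 279.3714023556863, 'cy': 211.1364866778744, 'eye': array([ 0.4688834 , -0.02100403,  0.39746825]), 'attitude': array([9.91699021e-01, 1.04167622e-02, 8.74762334e-04, 1.28155286e-01])}
```

View pics/c.png

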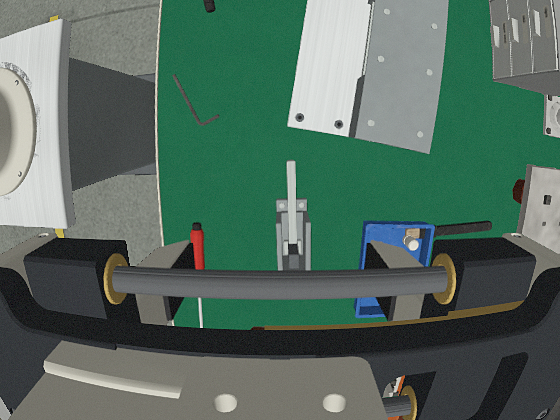

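The wrist view shows the toe bar running from its tip at about (292,161) to the holder at (292,205). The rail's near corner is at (288,126). I'll measure the toe axis and the rail points here.

```bash
python3 - <<'E'
import cv2
a=cv2.imread('pics/c.png')
cv2.imwrite('pics/c1.png',cv2.resize(a[150:250,250:340],None,fx=6,fy=6,interpolation=cv2.INTER_CUBIC))
cv2.imwrite('pics/c2.png',cv2.resize(a[0:160,280:460],None,fx=3.7,fy=3.7,interpolation=cv2.INTER_CUBIC))
E
```

```text
(no output)
```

View pics/c1.png

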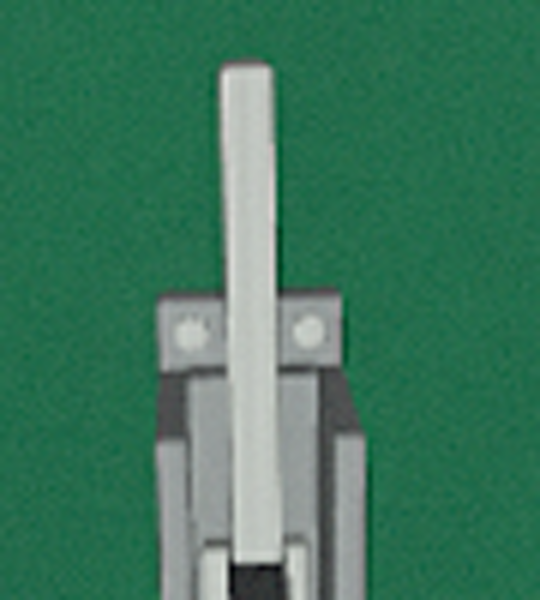

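View pics/c2.png

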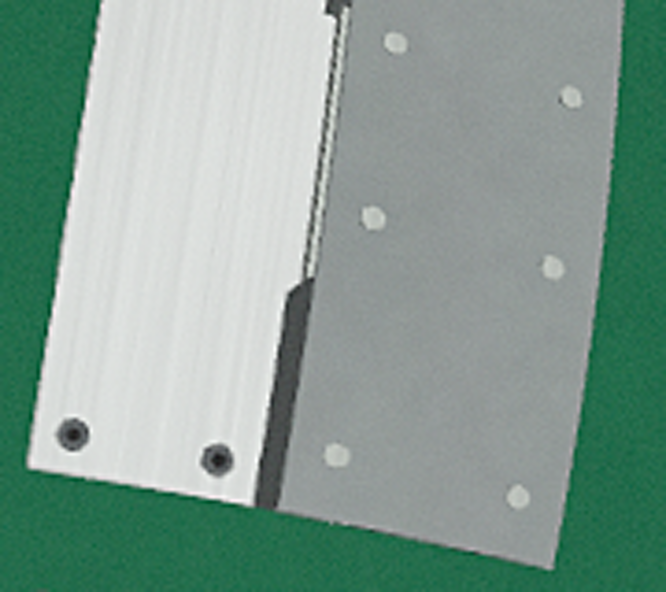

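```bash
python3 - <<'E'
from h import *
np.set_printoptions(precision=4,suppress=True)
c=np.load('pics/c.png.npy',allow_pickle=True).item()
K=lambda u,v,z:onz('wrist',250+u/6-.4,150+v/6-.4,z,c)
P=lambda u,v,z:onz('wrist',280+u/3.7-.4,v/3.7-.4,z,c)
tip=(K(220,66,.028)+K(273,66,.028))/2; mid=(K(228,290,.028)+K(277,290,.028))/2; inn=(K(234,550,.028)+K(281,550,.028))/2
print('tip',tip,K(220,66,.028)-K(273,66,.028),mid,inn)
d=tip-inn; print('yaw',np.degrees(np.arctan2(d[1],d[0])), 'len',np.linalg.norm(d))
print('foot end',K(160,297,.01),K(341,297,.01),'walls',K(160,437,.062),K(364,437,.062))
print('plate corner',P(28,467,.004),'hood front y-',P(278,512,.042),'back',P(553,569,.042),'at window edge bottom? ',P(313,280,.042),P(352,5,.042),'screws',P(73,434,.004),P(217,460,.004))
E
```

```text
tip [ 0.4822 -0.0584  0.028 ] [-0.0101 -0.0002  0.    ] [ 0.4846 -0.1019  0.028 ] [ 0.4872 -0.1554  0.028 ]
yaw 92.97293666135643 len 0.09714888438633636
foot end [ 0.4665 -0.1077  0.01  ] [ 0.5034 -0.1069  0.01  ] walls [ 0.4673 -0.1218  0.062 ] [ 0.504  -0.1211  0.062 ]
plate corner [ 0.4778 -0.0187  0.004 ] hood front y- [ 0.5519 -0.0292  0.042 ] back [ 0.6444 -0.0408  0.042 ] at window edge bottom?  [0.5605 0.042  0.042 ] [0.5735 0.1343 0.042 ] screws [ 0.4921 -0.0075  0.004 ] [ 0.5395 -0.014   0.004 ]
```

```bash
python3 - <<'E'
from h import *
np.set_printoptions(precision=4,suppress=True)
c=np.load('pics/c.png.npy',allow_pickle=True).item()
print('driver end',onz('wrist',197,222,.01,c),'blue corner',onz('wrist',363,222,.03,c),onz('wrist',363,222,.0,c),onz('wrist',432,222,.03,c))
print('blue low left',onz('wrist',357,315,.03,c))
E
```

```text
driver end [ 0.3663 -0.1393  0.01  ] blue corner [ 0.5717 -0.129   0.03  ] [ 0.58   -0.1378  0.    ] [ 0.6653 -0.1278  0.03  ]
blue low left [ 0.5787 -0.2608  0.03  ]
```

```bash
python3 - <<'E'
from h import *
np.set_printoptions(precision=4,suppress=True)
YK=92.7; ax=np.array([np.cos(np.radians(YK)),np.sin(np.radians(YK)),0])
tip=np.array([.4822,-.0584,0]); p=tip-ax*(.109-.074)
manip.move_pose(p+[0,0,.06],ori(YK)); print(manip.current_tool_pos())
manip.servo_line(p+[0,0,.0055],vel=.06); f0=manip.current_force(); print(f0,manip.current_tool_pos())
effector.close(60); print(manip.current_finger_gap(),manip.current_force(),manip.current_tool_pos(),manip.current_clock())
manip.servo_line(p+[0,0,.02],vel=.03); print(manip.current_finger_gap(),manip.current_force(),manip.current_wrist_torque())
manip.servo_line(p+[0,0,.09],vel=.08);print(manip.current_force(),manip.current_wrist_torque(),manip.current_tool_pos())
look('pics/d.png'); cv2.imwrite('pics/d_side.png',viewer.get_image('side')[:,:,::-1]); cv2.imwrite('pics/d_scene.png',viewer.get_image('scene')[:,:,::-1]); print(manip.current_clock())
a=cv2.imread('pics/d_scene.png');cv2.imwrite('pics/d1.png',cv2.resize(a[180:300,280:420],None,fx=5,fy=5))
E
```

```text
[ 0.4848 -0.0933  0.0606]
[-0.4804 -0.1963 -0.0302] [ 0.4841 -0.0935  0.0057]
0.009075997529011892 [0.6391 0.3997 0.0883] [ 0.4839 -0.0934  0.0055] 5.8
0.009072559554039527 [ 0.4451  0.5043 -1.6254] [-0.0077  0.0602 -0.0674]
[-0.1114 -0.1071 -1.5234] [-0.0091  0.0832 -0.0064] [ 0.4834 -0.0933  0.0896]
7.6083
```

View pics/d1.png

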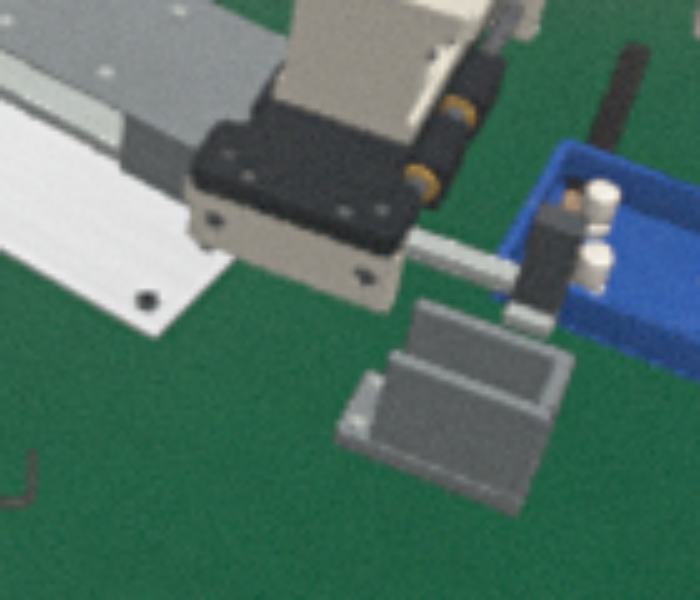

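View pics/d.png

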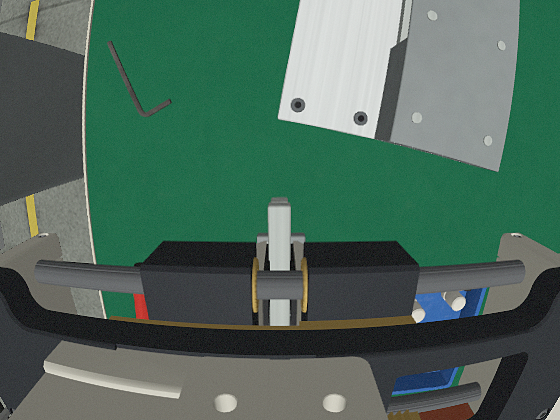

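View pics/d_side.png

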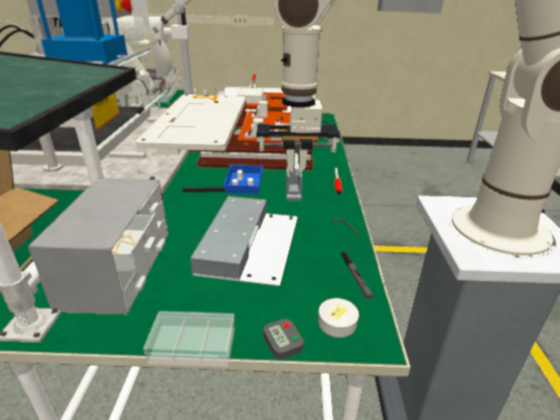

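The key is clear of the holder and level. However, I gripped it with the fingertips 18.5 mm below the bar's middle, and the bar's middle will stand only 14 mm above the table. The fingertips would hit the table first. I'll lower the key back along the same path and regrip it nearer the fingertips.

```bash
python3 - <<'E'
from h import *
np.set_printoptions(precision=4,suppress=True)
YK=92.7; ax=np.array([np.cos(np.radians(YK)),np.sin(np.radians(YK)),0])
tip=np.array([.4822,-.0584,0]); p=tip-ax*(.109-.074)
manip.servo_line(p+[0,0,.012],vel=.08); print(manip.current_force(),manip.current_tool_pos())
manip.servo_line(p+[0,0,.006],vel=.03); print(manip.current_force(),manip.current_tool_pos())
effector.open_jaws(); print(manip.current_force())
manip.servo_line(p+[0,0,.0125],vel=.03); look('pics/e.png')
effector.close(60); print(manip.current_finger_gap(),manip.current_tool_pos(),manip.current_clock())
manip.servo_line(p+[0,0,.03],vel=.04); print(manip.current_finger_gap(),manip.current_force(),manip.current_wrist_torque())
manip.servo_line(p+[0,0,.097],vel=.08);print(manip.current_force(),manip.current_wrist_torque(),manip.current_tool_pos())
look('pics/e2.png');cv2.imwrite('pics/e_scene.png',viewer.get_image('scene')[:,:,::-1]); print(manip.current_clock())
a=cv2.imread('pics/e_scene.png');cv2.imwrite('pics/e1.png',cv2.resize(a[180:300,280:420],None,fx=5,fy=5))
E
```

```text
[-0.62   -0.4026 -1.3139] [ 0.4843 -0.0935  0.0124]
[ 0.7752 -0.5428 -1.9222] [ 0.4838 -0.0933  0.006 ]
[ 0.3539 -0.232   0.2012]
0.0094313583466471 [ 0.4839 -0.0934  0.0125] 12.1
0.009663227754518066 [-0.0854  0.3118 -0.9211] [0.0363 0.0588 0.022 ]
[-0.7933  0.6832 -1.922 ] [-0.0047  0.0382  0.0232] [ 0.4834 -0.0933  0.0966]
13.7833
```

View pics/e1.png

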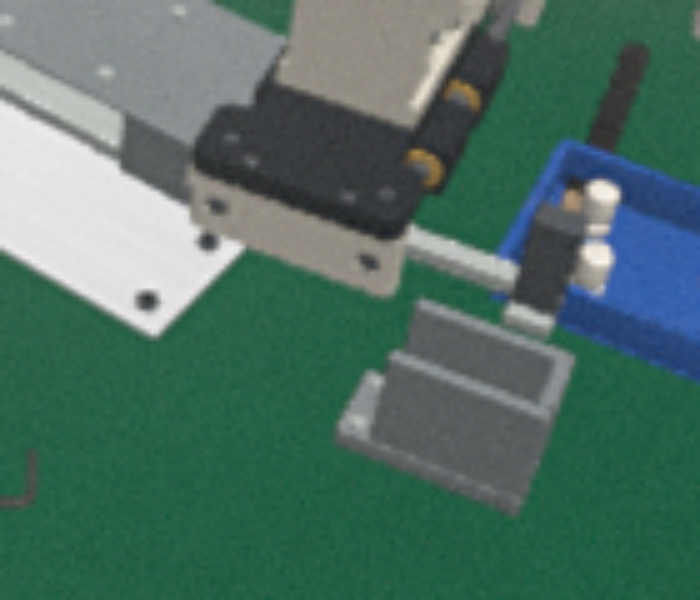

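View pics/e2.png

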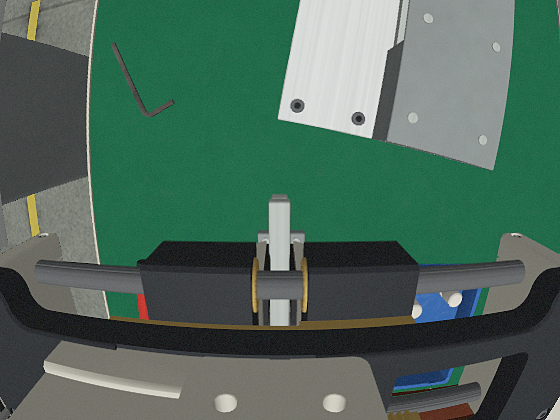

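```bash
python3 - <<'E'
from h import *
np.set_printoptions(precision=4,suppress=True)
c=np.load('pics/e2.png.npy',allow_pickle=True).item()
for p in [(112,43),(150,114),(174,101)]: print(onz('wrist',*p,.002,c))
for p in [(92,126),(88,200)]: print('edge',onz('wrist',*p,.0,c))
print('plate',onz('wrist',278,120,.004,c))
from itertools import product
print(manip.solve_ik(np.array([.405,.04,.0025]),ori(90)),manip.solve_ik(np.array([.415,-.035,.0155]),ori(90)))
E
```

```text
[0.3349 0.0478 0.002 ]
[ 0.3748 -0.0159  0.002 ]
[ 0.3954 -0.0058  0.002 ]
edge [ 0.3167 -0.0238  0.    ]
edge [ 0.3088 -0.0903  0.    ]
plate [ 0.4784 -0.0197  0.004 ]
[-0.2425  0.4594  0.0893  2.288  -0.1023  0.3976 -0.068 ] [-0.0781  0.4393  0.1122  2.2653 -0.1116  0.4418  0.1245]
```

```bash
python3 - <<'E'
from h import *
np.set_printoptions(precision=4,suppress=True)
p=np.array([.414,.049,0])
manip.servo_line(p+[0,0,.097],ori(90),vel=.15); print(manip.current_force(),manip.current_tool_pos())
manip.servo_line(p+[0,0,.010],vel=.1); print(manip.current_force(),manip.current_tool_pos())
for z in (.006,.004,.003,.0025):
    manip.servo_line(p+[0,0,z],vel=.02); f=manip.current_force(); print(z,f,manip.current_wrist_torque(),manip.current_tool_pos())
    if f[2]>3: break
print(manip.current_clock());cv2.imwrite('pics/f_scene.png',viewer.get_image('scene')[:,:,::-1]);cv2.imwrite('pics/f_side.png',viewer.get_image('side')[:,:,::-1])
a=cv2.imread('pics/f_scene.png');cv2.imwrite('pics/f1.png',cv2.resize(a[210:310,210:350],None,fx=5,fy=5))
a=cv2.imread('pics/f_side.png');cv2.imwrite('pics/f2.png',cv2.resize(a[120:260,250:370],None,fx=4,fy=4))
E
```

```text
[ 0.2529  0.3821 -0.8687] [0.4144 0.0484 0.0971]
[ 1.0933 -0.4416 -0.4678] [0.4144 0.049  0.0103]
0.006 [-0.065  -0.9578 -1.299 ] [-0.01    0.0083 -0.0072] [0.4141 0.049  0.0061]
0.004 [ 0.4728  0.6464 -1.9846] [ 0.0188  0.058  -0.0537] [0.4139 0.049  0.0039]
0.003 [ 0.5655  0.2062 -1.4124] [-0.0159  0.0762 -0.0221] [0.414 0.049 0.003]
0.0025 [-0.2097  0.4391 -1.0887] [ 0.004   0.0661 -0.0306] [0.4141 0.0491 0.0025]
17.1083
```

View pics/f1.png

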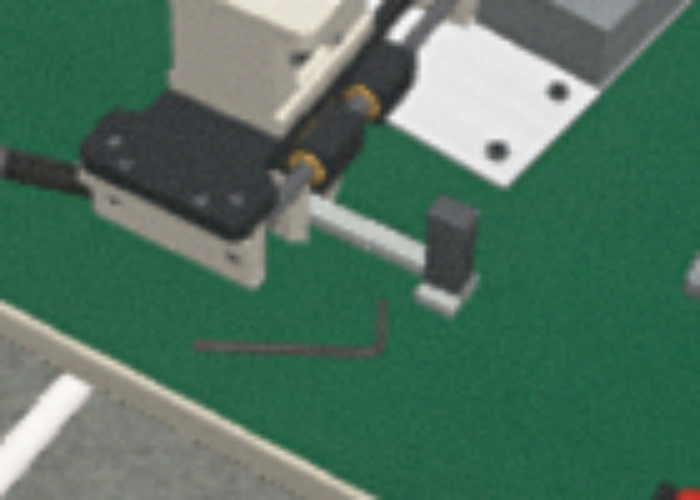

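View pics/f2.png

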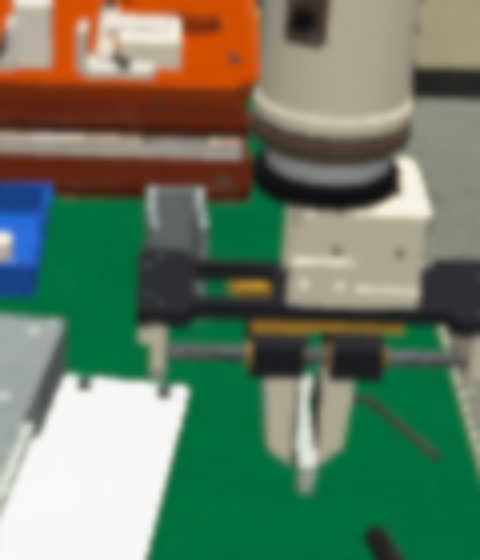

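```bash
python3 - <<'E'
from h import *
np.set_printoptions(precision=4,suppress=True)
p=np.array([.414,.049,0])
for z in (.002,.0015,.001):
    manip.servo_line(p+[0,0,z],vel=.02); f=np.mean([manip.current_force() for _ in range(1)],0); print(z,f,manip.current_wrist_torque(),manip.current_tool_pos()[2])
    if f[2]>1: break
effector.open_jaws(); print(manip.current_force(),manip.current_finger_gap())
manip.servo_line(p+[0,0,.06],vel=.12)
print(manip.current_clock())
c,_=look('pics/g.png');cv2.imwrite('pics/g_scene.png',viewer.get_image('scene')[:,:,::-1])
a=cv2.imread('pics/g_scene.png');cv2.imwrite('pics/g1.png',cv2.resize(a[210:310,210:350],None,fx=5,fy=5))
E
```

```text
0.002 [-1.9035  0.3525  7.0182] [-0.0314  0.3873  0.0298] 0.0024377301449732096
[ 0.1071  0.1452 -0.4317] 0.0917496843200475
19.4417
```

View pics/g1.png

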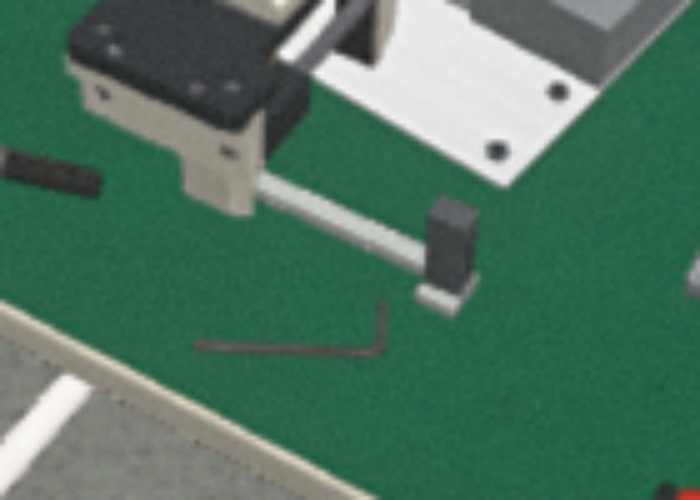

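View pics/g.png

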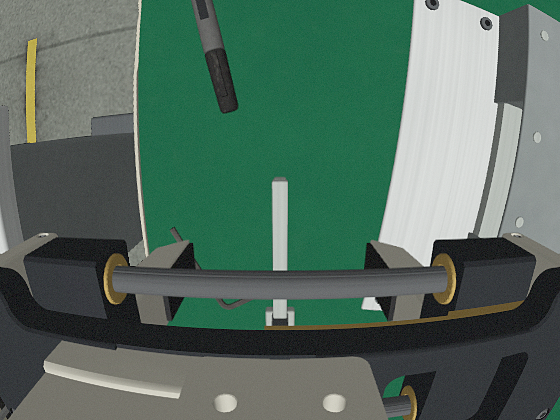

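```bash
python3 - <<'E'
from h import *
np.set_printoptions(precision=4,suppress=True)
c=np.load('pics/g.png.npy',allow_pickle=True).item()
im=cv2.imread('pics/g.png').astype(int)
for v in (185,200,220,240,258):
    row=im[v,255:305]; m=np.where((row[:,2]>110)&(row[:,0]>110))[0]+255; print(v,m.min(),m.max(),(onz('wrist',m.min()-.5,v,.018,c)+onz('wrist',m.max()+.5,v,.018,c))/2)
col=im[165:200,280]; print(col[8:18].tolist())
print('tip',onz('wrist',280,177.5,.018,c),'grip face',onz('wrist',280,318,.052,c), 'pen',onz('wrist',225,112,.01,c), onz('wrist',200,0,.01,c))
E
```

```text
185 272 287 [0.4137 0.0813 0.018 ]
200 272 287 [0.4137 0.0717 0.018 ]
220 272 287 [0.4137 0.0586 0.018 ]
240 273 287 [0.414 0.045 0.018]
258 273 286 [0.4137 0.0323 0.018 ]
[[73, 105, 32], [72, 104, 32], [73, 104, 30], [78, 108, 51], [95, 107, 94], [103, 107, 106], [106, 111, 107], [103, 107, 102], [150, 156, 151], [188, 195, 187]]
tip [0.414 0.086 0.018] grip face [0.4141 0.0072 0.052 ] pen [0.379  0.1274 0.01  ] [0.3613 0.2056 0.01  ]
```

```bash
cat >> h.py <<'E'
RO=np.array([.5787,.0939,0]); RY=-7.35; RR=R.from_euler('z',RY,degrees=True)
def rail(x,y,z): return RO+RR.apply([x,y,z])
def torail(p): return RR.inv().apply(np.array(p)-RO)
ZG=.0155
E
python3 - <<'E'
from h import *
np.set_printoptions(precision=4,suppress=True)
p=np.array([.4138,-.025,0])
manip.servo_line(p+[0,0,.06],vel=.15)
manip.servo_line(p+[0,0,ZG],vel=.08); print(manip.current_tool_pos(),manip.current_force())
effector.close(60); print(manip.current_finger_gap(),manip.current_tool_pos(),manip.current_force())
manip.servo_line(p+[0,0,ZG+.003],vel=.03)
manip.servo_line(p+[0,0,ZG+.06],vel=.1); print(manip.current_force(),manip.current_wrist_torque(),manip.current_finger_gap())
look('pics/i.png')
manip.move_pose(rail(-.139,-.036,.06+ZG),ori(RY)); print(torail(manip.current_tool_pos()),manip.current_clock())
manip.servo_line(rail(-.139,-.036,.017+ZG),vel=.1); print(torail(manip.current_tool_pos()),manip.current_clock(),manip.current_wrist_torque())
look('pics/i2.png'); 
for n in('side','scene'): cv2.imwrite(f'pics/i_{n}.png',viewer.get_image(n)[:,:,::-1])
a=cv2.imread('pics/i_scene.png');cv2.imwrite('pics/i3.png',cv2.resize(a[150:270,200:360],None,fx=5,fy=5,interpolation=cv2.INTER_CUBIC))
a=cv2.imread('pics/i_side.png');cv2.imwrite('pics/i4.png',cv2.resize(a[140:290,180:340],None,fx=4,fy=4,interpolation=cv2.INTER_CUBIC))
E
```

```text
[ 0.4139 -0.0248  0.0155] [ 0.1093 -0.7204 -0.3597]
0.011563720073569188 [ 0.4138 -0.025   0.0155] [-0.46   -0.1676 -0.5152]
[-0.2551  0.5594 -1.8679] [-0.1465  0.0531  0.0373] 0.012008569881238596
[-0.1392 -0.0363  0.0752] 24.65
[-0.1389 -0.0363  0.0325] 25.2333 [-0.0252  0.2266 -0.0758]
```

View pics/i3.png

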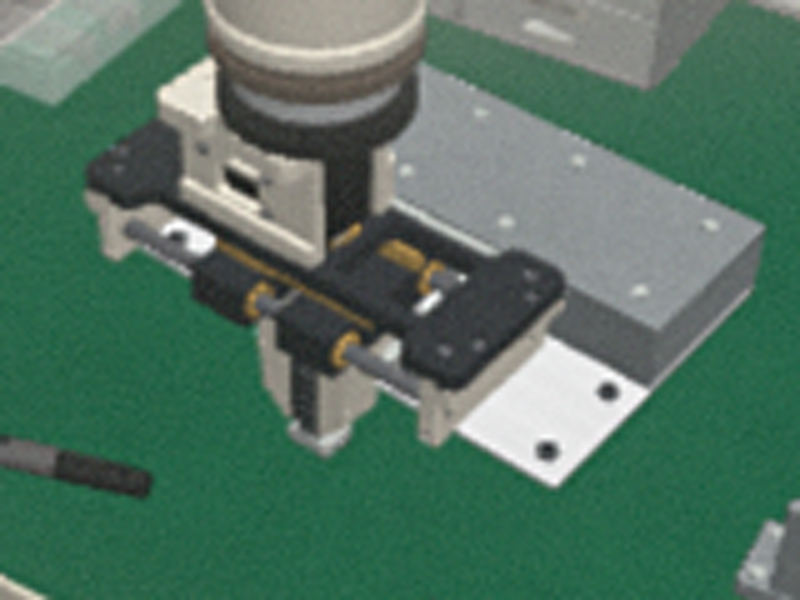

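View pics/i2.png

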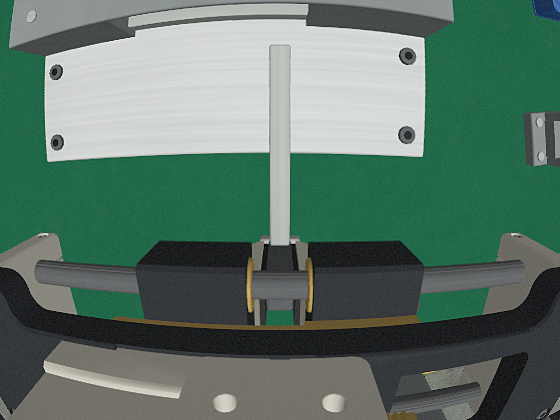

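View pics/i4.png

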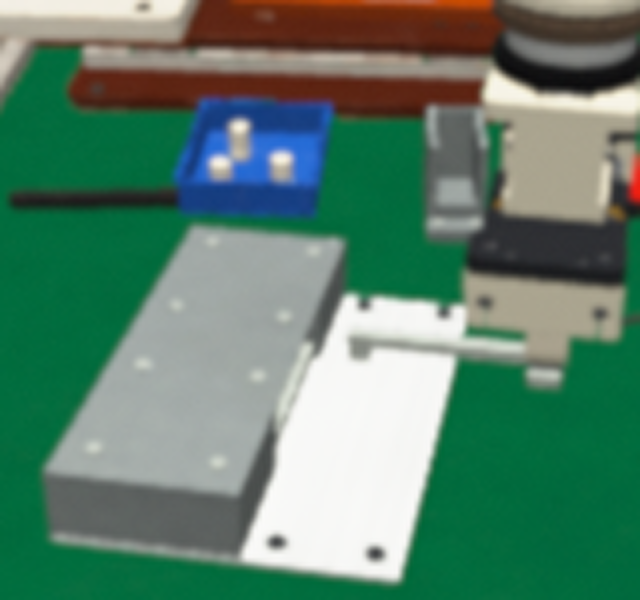

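```bash
python3 - <<'E'
from h import *
np.set_printoptions(precision=4,suppress=True)
c=np.load('pics/i2.png.npy',allow_pickle=True).item()
o=lambda u,v,z: torail(onz('wrist',u,v,z,c))
print('toe tip', o(270.5,46,.035),o(291,46,.035),'toe root',o(270,240,.035),o(292,240,.035))
print('screws',o(56,72,.004),o(408,56,.004),o(57,142,.004),o(407,135,.004))
print('plate near corners',o(47,160,.004),o(424,156,.004))
print('hood front bottom', o(47,50,.039),o(130,40,.039),o(308,25,.039),o(424,35,.039))
print('window edges top', o(128,17,.042),o(307,4,.042))
# pitch: side view points of the toe/heel, epipolar to plane rail y=-36
def onplane(u,v):
    e,d=ray('side',180+u/4-.4,140+v/4-.4); n=RR.apply([0,1,0]); t=(np.dot(rail(0,-.036+.005,0)-e,n))/np.dot(d,n); return torail(e+d*t)
for p in [(350,352),(525,358),(350,330),(525,343),(359,358)]: print(p,onplane(*p))
E
```

```text
toe tip [-0.0314 -0.0325  0.035 ] [-0.0313 -0.0422  0.035 ] toe root [-0.1269 -0.032   0.035 ] [-0.1269 -0.0432  0.035 ]
screws [-0.0239  0.1126  0.004 ] [-0.0245 -0.1132  0.004 ] [-0.072   0.1128  0.004 ] [-0.073  -0.1129  0.004 ]
plate near corners [-0.0836  0.1237  0.004 ] [-0.0851 -0.1251  0.004 ]
hood front bottom [-0.0184  0.0922  0.039 ] [-0.0233  0.0372  0.039 ] [-0.0216 -0.0499  0.039 ] [-0.0209 -0.108   0.039 ]
window edges top [-0.0115  0.0376  0.042 ] [-0.0117 -0.0493  0.042 ]
(350, 352) [-0.0315 -0.031   0.0237]
(525, 358) [-0.1275 -0.031   0.0312]
(350, 330) [-0.0316 -0.031   0.0379]
(525, 343) [-0.127  -0.031   0.0407]
(359, 358) [-0.0366 -0.031   0.0204]
```

```bash
python3 - <<'E'
from h import *
np.set_printoptions(precision=4,suppress=True)
z=.018+ZG; fz=0
manip.servo_line(rail(-.139,-.036,z),vel=.05)
for x in (-.115,-.105,-.09,-.07,-.055,-.043):
    manip.servo_line(rail(x,-.036,z),vel=.06); f=RR.inv().apply(manip.current_force()); t=RR.inv().apply(manip.current_wrist_torque()); print(x,f,t,torail(manip.current_tool_pos()))
    if abs(f[0])>4 : break
print(manip.current_clock())
look('pics/j.png'); cv2.imwrite('pics/j_side.png',viewer.get_image('side')[:,:,::-1])
a=cv2.imread('pics/j_side.png');cv2.imwrite('pics/j4.png',cv2.resize(a[140:290,180:340],None,fx=4,fy=4,interpolation=cv2.INTER_CUBIC))
E
```

```text
-0.115 [-0.686   0.5411 -1.7836] [-0.0362  0.2422 -0.0031] [-0.1149 -0.0363  0.0333]
-0.105 [-0.5877 -0.3345 -1.174 ] [-0.0628  0.2057  0.0039] [-0.1044 -0.036   0.0336]
-0.09 [ 0.1222  0.0876 -1.5277] [-0.0155  0.2602 -0.0277] [-0.0895 -0.0361  0.0335]
-0.07 [ 0.765   0.1479 -1.4114] [-0.0688  0.2359  0.0212] [-0.0698 -0.0361  0.0334]
-0.055 [-0.0352  0.8078 -1.6025] [-0.096   0.22    0.0271] [-0.0545 -0.0361  0.0335]
-0.043 [-0.003  -0.3812 -2.1605] [-0.0957  0.2849 -0.0032] [-0.0424 -0.0361  0.0335]
28.1333
```

View pics/j4.png

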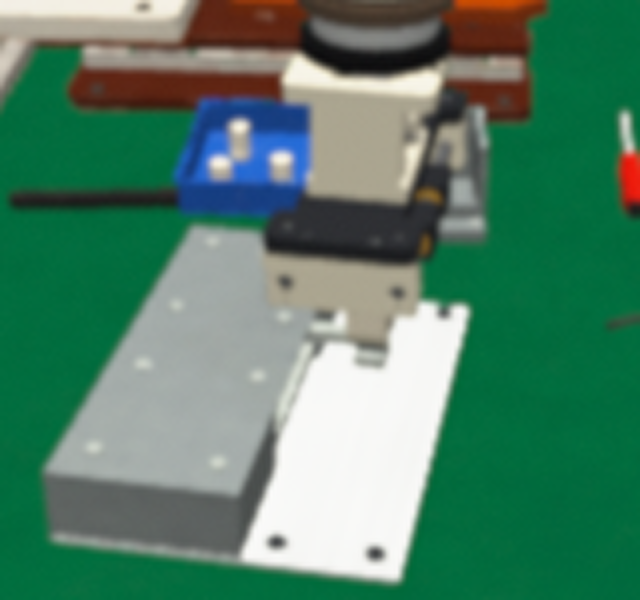

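```bash
cat >> h.py <<'E'
def rd(n=3):
    F=[];T=[]
    for _ in range(n): F.append(manip.current_force());T.append(manip.current_wrist_torque())
    return RR.inv().apply(np.mean(F,0)),RR.inv().apply(np.mean(T,0))
E
python3 - <<'E'
from h import *
np.set_printoptions(precision=3,suppress=True)
t0=manip.current_clock(); print([manip.current_wrist_torque()[1] for _ in range(4)],manip.current_clock()-t0)
z=.018
while z>.0085:
    z-=.0007
    manip.servo_line(rail(-.043,-.036,z+ZG),vel=.02); f,t=rd(); print(round(z,4),f,t,round(manip.current_tool_pos()[2]-ZG,4))
    if t[1]<.08 or f[2]>1.5: break
print(manip.current_clock())
E
```

```text
[np.float64(0.21964414081552738), np.float64(0.21964414081552738), np.float64(0.21964414081552738), np.float64(0.21964414081552738)] 0.0
0.0173 [-0.564 -0.446 -0.883] [-0.075  0.195  0.028] 0.0172
0.0166 [ 0.079  0.43  -1.134] [-0.043  0.233  0.005] 0.0165
0.0159 [-0.217 -0.147 -1.589] [-0.087  0.265  0.003] 0.0158
0.0152 [-0.365  0.629 -1.278] [-0.048  0.2    0.021] 0.0151
0.0145 [ 0.18   0.368 -1.087] [-0.07   0.207  0.049] 0.0144
0.0138 [ 0.698  0.86  -1.274] [-0.041  0.221 -0.01 ] 0.0138
0.0131 [-0.194  0.758 -1.781] [-0.078  0.161  0.007] 0.0131
0.0124 [-3.554 -1.486  3.91 ] [-0.088  0.283 -0.037] 0.0127
30.2333
```

```bash
python3 - <<'E'
from h import *
np.set_printoptions(precision=2,suppress=True)
z=.0122; y=-.036; found=False
while y<.037 and not found:
    y+=.0015
    manip.servo_line(rail(-.043,y,z+ZG),vel=.03); f,t=rd(1); p=manip.current_tool_pos(); print(round(y*1e3,1),round(z*1e3,2),f,t[1],round((p[2]-ZG)*1e3,2))
    if abs(f[1])>9: print('lateral'); break
    if f[2]<.3:
        manip.servo_line(rail(-.043,y,z-.0012+ZG),vel=.02); f,t=rd(1); print('  test',f,t)
        if f[2]<2: found=True; z-=.0012
        else: z-=.0006 ; manip.servo_line(rail(-.043,y,z+ZG),vel=.02)
    elif f[2]>7: z+=.0003
    elif f[2]<2: z-=.0002
print(found,y,z,manip.current_clock())
E
```

```text
-34.5 12.2 [-3.48 -1.16  6.95] 0.3160166952182863 12.52
-33.0 12.2 [-3.09 -2.67  5.09] 0.17859686664658145 12.49
-31.5 12.2 [-1.23 -2.81  5.38] -0.10222751373802806 12.45
-30.0 12.2 [-0.99  1.44 -1.07] 0.21523756942003497 11.8
  test [-0.57 -0.39 -1.23] [-0.06  0.27  0.02]
True -0.029999999999999992 0.011000000000000001 31.4833
```

```bash
python3 - <<'E'
from h import *
np.set_printoptions(precision=2,suppress=True)
def go(y,z,v=.02):
    manip.servo_line(rail(-.043,y,z+ZG),vel=v); f,t=rd(1); p=torail(manip.current_tool_pos()); print(round(y*1e3,1),round(z*1e3,2),f,t,p*1e3-[0,0,ZG*1e3]); return f
for z in (.0100,.009): 
    if go(-.030,z)[2]>2: print('stop'); raise SystemExit
go(-.0285,.009)
for z in (.008,.007,.006,.005,.0045,.004,.0037):
    f=go(-.0285,z)
    if f[2]>4 or abs(f[1])>8: print('stop');break
print(manip.current_clock())
cv2.imwrite('pics/k_side.png',viewer.get_image('side')[:,:,::-1]);look('pics/k.png')
a=cv2.imread('pics/k_side.png');cv2.imwrite('pics/k4.png',cv2.resize(a[140:290,180:340],None,fx=4,fy=4,interpolation=cv2.INTER_CUBIC))
E
```

```text
-30.0 10.0 [ 0.25  0.15 -1.81] [-0.08  0.19  0.01] [-43.12 -29.94   9.88]
-30.0 9.0 [ 0.49  0.34 -1.83] [ 0.02  0.23 -0.01] [-43.07 -30.03   8.94]
-28.5 9.0 [ 0.39  0.27 -1.57] [-0.14  0.21  0.  ] [-42.97 -28.28   9.03]
-28.5 8.0 [ 0.48 -1.09 -1.36] [-0.02  0.22 -0.03] [-43.07 -28.53   7.92]
-28.5 7.0 [ 0.05 -0.62 -0.68] [-0.15  0.21  0.  ] [-43.06 -28.54   6.92]
-28.5 6.0 [ 0.04 -0.15 -0.55] [-0.04  0.19 -0.03] [-43.05 -28.54   5.94]
-28.5 5.0 [-0.63 -0.03 -2.33] [-0.    0.17 -0.  ] [-43.08 -28.54   4.9 ]
-28.5 4.5 [ 0.65  0.54 -1.  ] [-0.08  0.18 -0.03] [-43.04 -28.51   4.48]
-28.5 4.0 [-1.32 -0.02 -1.64] [-0.01  0.17  0.01] [-42.87 -28.47   4.06]
-28.5 3.7 [-1.65 -0.09  4.36] [-0.12  0.43  0.01] [-42.88 -28.45   4.03]
stop
33.9833
```

View pics/k4.png

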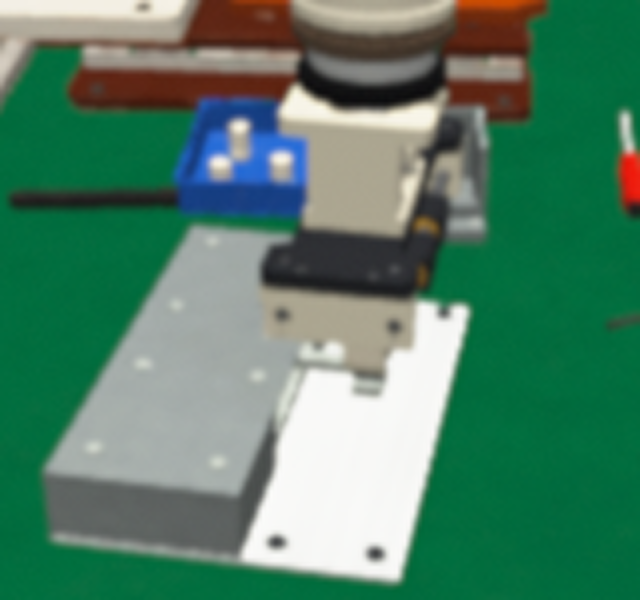

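View pics/k.png

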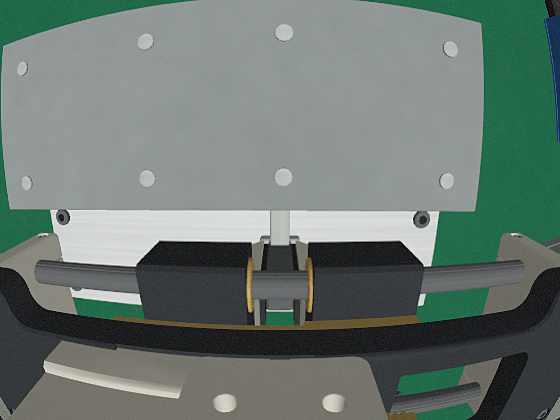

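```bash
python3 - <<'E'
from h import *
np.set_printoptions(precision=2,suppress=True)
def go(y,z=.0042,v=.02):
    manip.servo_line(rail(-.043,y,z+ZG),vel=v); f,t=rd(1); p=torail(manip.current_tool_pos()); print(round(y*1e3,1),f,t,p*1e3-[0,0,ZG*1e3]); return f,t
lim={}
go(-.0285)
for s in (1,-1):
    y=-.0285
    while abs(y+.0285)<.006:
        y+=s*.0008; f,t=go(y)
        if abs(f[1])>3.: lim[s]=y; break
    go(-.0285)
print(lim,manip.current_clock())
E
```

```text
-28.5 [ 0.72 -0.03 -0.55] [-0.11  0.17  0.06] [-43.02 -28.5    4.02]
-27.7 [-0.56 -0.24 -1.27] [-0.11  0.17 -0.01] [-42.97 -27.74   4.06]
-26.9 [-0.27  0.3  -2.35] [-0.1   0.16 -0.03] [-43.12 -26.79   4.09]
-26.1 [ 0.1   0.16 -1.54] [-0.09  0.22 -0.04] [-43.08 -26.09   4.16]
-25.3 [-0.42 -1.67 -0.94] [-0.33  0.22 -0.14] [-43.1  -25.69   4.15]
-24.5 [-0.57 -3.75 -1.23] [-0.78  0.32 -0.3 ] [-43.12 -25.23   4.13]
-28.5 [ 0.15  0.09 -1.18] [-0.03  0.2  -0.04] [-42.79 -27.85   4.33]
-29.3 [-0.05  0.38 -1.89] [-0.08  0.24  0.05] [-42.94 -29.07   4.24]
-30.1 [-0.82 -0.11 -2.02] [-0.04  0.19 -0.01] [-43.   -30.15   4.19]
-30.9 [ 0.89  0.29 -0.73] [-0.01  0.18  0.01] [-43.01 -30.98   4.2 ]
-31.7 [-0.33  0.54 -1.66] [0.2  0.23 0.12] [-42.99 -31.34   4.22]
-32.5 [ 0.09  2.75 -1.37] [0.58 0.18 0.23] [-43.05 -31.79   4.23]
-33.3 [ 0.3   5.1  -1.64] [1.11 0.26 0.53] [-43.03 -32.32   4.26]
-28.5 [ 0.67  1.24 -0.64] [-0.09  0.2  -0.03] [-42.96 -29.69   4.12]
{1: -0.024500000000000008, -1: -0.0333} 37.825
```

The tooth meets a wall on both sides, at y of about -25.8 and -31.3 mm. That 5.5 mm of free play is close to the 5 mm expected in the notch (13 mm wide, tooth 8 mm). I'll settle the key at the centre, release it and retreat.

```bash
python3 - <<'E'
from h import *
np.set_printoptions(precision=2,suppress=True)
manip.servo_line(rail(-.043,-.0285,.0039+ZG),vel=.02); print(rd(1),torail(manip.current_tool_pos())*1e3)
effector.open_jaws(); print(rd(1))
manip.servo_line(rail(-.043,-.0285,.004+ZG+.05),vel=.06)
manip.servo_line(rail(-.043,-.0285,.16),vel=.15)
manip.servo_line(rail(-.10,-.0285,.22),vel=.2)
look('pics/l.png')
manip.move_pose(np.array([.42,.25,.32]),ori(RY)); print(manip.current_clock())
for n in('side','scene'): cv2.imwrite(f'pics/l_{n}.png',viewer.get_image(n)[:,:,::-1])
a=cv2.imread('pics/l_scene.png');cv2.imwrite('pics/l3.png',cv2.resize(a[150:270,200:360],None,fx=5,fy=5,interpolation=cv2.INTER_CUBIC))
a=cv2.imread('pics/l_side.png');cv2.imwrite('pics/l4.png',cv2.resize(a[140:290,180:340],None,fx=4,fy=4,interpolation=cv2.INTER_CUBIC))
E
```

```text
(array([-0.36, -2.02,  0.69]), array([-0.51,  0.29, -0.08])) [-42.88 -29.5   19.53]
(array([-0.09,  0.48, -0.08]), array([-0.07,  0.23, -0.01]))
42.5833
```

View pics/l3.png

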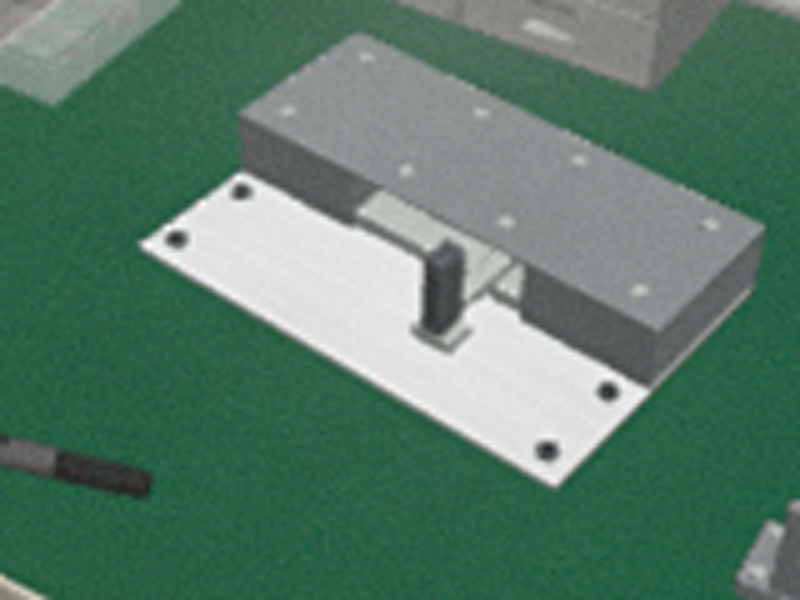

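View pics/l4.png

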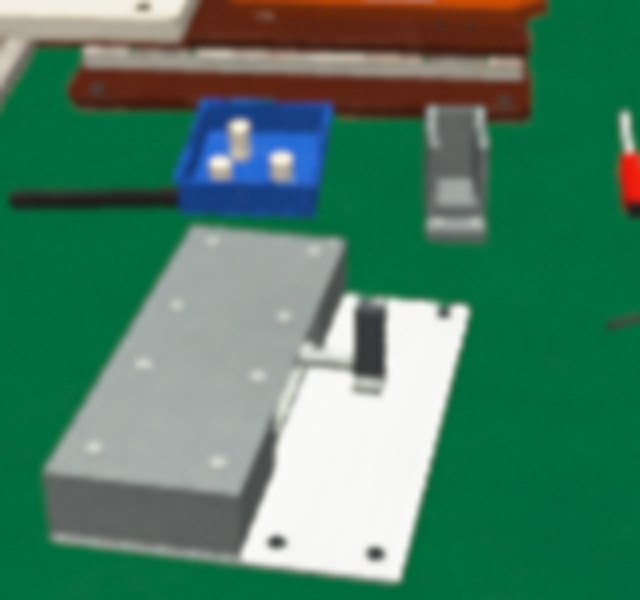

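View pics/l.png

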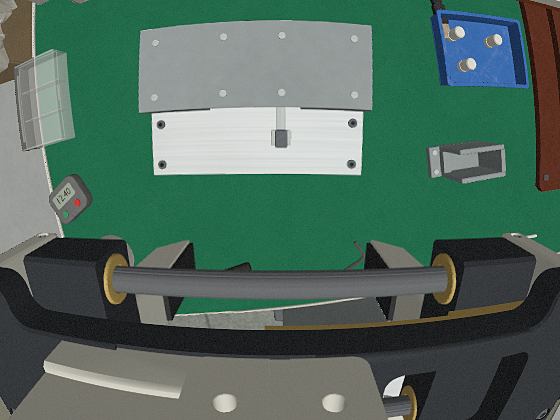

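View pics/l_side.png

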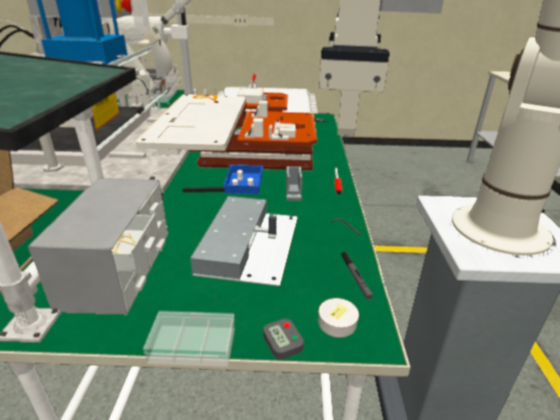

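View pics/l_scene.png

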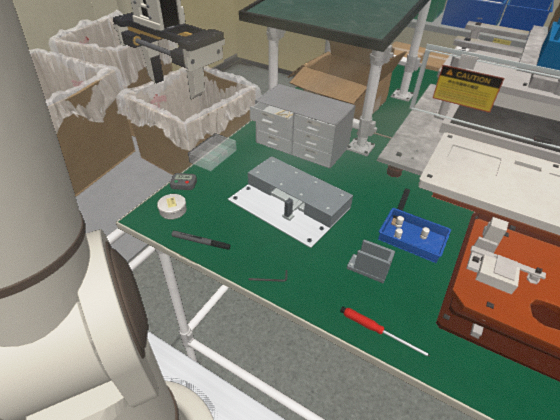

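The key stands on the plate in both outside views, at about (290,207) in scene and (272,226) in side, and the bystanders are unmoved. I'll check height and level before handing in.

```bash
python3 - <<'E'
from h import *
np.set_printoptions(precision=1,suppress=True)
def tri(a,b):
    e1,d1=ray('scene',*a);e2,d2=ray('side',*b)
    s=np.linalg.lstsq(np.c_[d1,-d2],e2-e1,rcond=None)[0]; p,q=e1+d1*s[0],e2+d2*s[1]; return torail((p+q)/2)*1e3,np.linalg.norm(p-q)*1e3
S=lambda u,v:(200+u/5-.4,150+v/5-.4); D=lambda u,v:(180+u/4-.4,140+v/4-.4)
print('grip top centre',tri(S(446,246),D(370,304)))
print('expected px of (-44,-28.5,56):',proj('scene',rail(-.044,-.0285,.056)),S(446,246),proj('side',rail(-.044,-.0285,.056)),D(370,304))
c=np.load('pics/l.png.npy',allow_pickle=True).item()
print('wrist exp top',proj('wrist',rail(-.044,-.0285,.056),c),'heel',proj('wrist',rail(-.044,-.0285,.004),c),'toe top at hood edge',proj('wrist',rail(-.010,-.0285,.022),c))
import itertools
a=cv2.imread('pics/a_scene.png').astype(int);b=cv2.imread('pics/l_scene.png').astype(int)
d=(abs(a-b).sum(2)>90).astype('uint8'); n,_,st,_=cv2.connectedComponentsWithStats(d); print([s.tolist() for s in st[1:] if s[4]>8])
x=cv2.imread('pics/l.png');cv2.imwrite('pics/l5.png',cv2.resize(x[90:190,230:330],None,fx=6,fy=6,interpolation=cv2.INTER_CUBIC))
E
```

```text
grip top centre (array([-41.4, -29.7,  57.6]), np.float64(3.4686232501172642))
expected px of (-44,-28.5,56): [287.1 200.3] (288.8, 198.79999999999998) [272.6 216.1] (272.1, 215.6)
wrist exp top [279.3 139.4] heel [279.3 137.7] toe top at hood edge [279.3 107.1]
[[0, 0, 124, 403, 22066], [141, 0, 5, 6, 22], [113, 0, 111, 75, 3054], [36, 35, 28, 45, 313], [147, 54, 17, 30, 281], [34, 59, 6, 7, 13], [190, 74, 4, 4, 11], [61, 86, 5, 3, 10], [190, 93, 12, 7, 24], [282, 198, 15, 23, 208], [298, 202, 6, 5, 11], [101, 230, 23, 27, 209], [328, 244, 29, 14, 175], [104, 257, 51, 141, 1362], [128, 264, 17, 43, 101], [147, 324, 2, 6, 9], [142, 350, 4, 9, 23], [20, 403, 38, 17, 122], [104, 404, 11, 7, 22]]
```

View pics/l5.png

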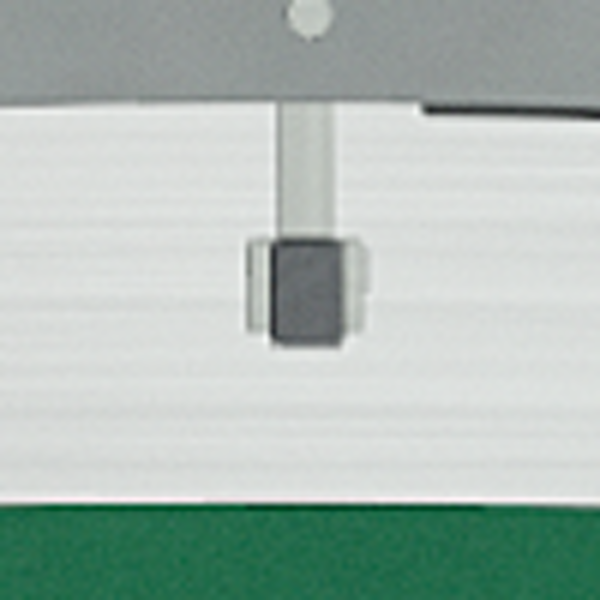

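The enlarged wrist view shows the grip square over its heel with no lean. The grip top is at 57.6 mm against 56 expected. In the scene-image difference, only the key, the holder toe and the robot have changed.

```bash
python3 - <<'E'
from bench import manip
manip.hand_in(); print(manip.current_clock())
E
```

```text
the job is handed in; nothing more can be done
the job is handed in; nothing more can be done
```

The key is locked in the notch, released and standing on the plate, and the job was handed in at about 43 s of the 72 s allowed. I never saw the tooth in the notch, because the hood hides it; that it is seated rests on the force readings below.

**What I did**
- I lifted the key out of the holder by its toe. My first grip was too deep to stand it down without the fingertips hitting the table, so I set it back in the holder once and regripped higher.
- I then stood it on the clear strip, let go, and took it by the upright grip.
- I reached the toe under the hood and dragged the tooth along the bar from rail y = -36 mm. It dropped in at about y = -30 mm, and I lowered it until the heel met the plate.

**Last checks**
- **In the notch:** the tooth met a wall on both sides, at about y = -31.3 and -25.8 mm. That is about 5.5 mm of free play against 5 mm expected.
- **Fully down:** the heel reached plate height (4.0 mm), and the key looked level and square in the pictures.
- **Bystanders:** the tin, stopwatch, pen and screwdriver had not moved in the before-and-after scene pictures.

**Small disagreements**
- The two outside cameras put the grip top at 57.6 mm (56 expected) and about 2.6 mm off in x. Their rays missed each other by 3.5 mm, so this is about the accuracy of that measurement.
- In the side view the toe seemed to droop by about 1.7° while held, but the tooth touched the bar at the height of a level key.
- On the final settling move the key stopped about 1 mm off the notch centre, with about 2 N of sideways force. That force was gone after release.

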